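# Pack found sunglasses cases head to tail in the drawer

## Task

Pull the drawer of the grey desk unit right out and lay every sunglasses case flat in it, those from the desk and the yellow one that lies crosswise in the drawer, lengthwise front to back, in one row close side by side (no gaps wider than about 10 mm) and alternately head to tail, the broad end of each beside the narrow end of the next; then slide the drawer fully shut without slamming it. Leave the camera and the wallet where they are.

Things in the scene. Friction and masses are not known exactly. Their poses are not given: they have to be found in the camera images.
- case_navy_mid (a point): centre of the navy hard sunglasses case, 29 mm above its underside. Shell 140 mm long, 28 high, tapering in plan from 64 (broad end, green sticker) to 42 mm. Black carry handle along the middle of its top: 84 long, 16 wide, 40 to 58 mm above the underside, on two feet. 0.11 to 0.22 kg. x axis along the handle to the narrow end, z out of the top. On the desk, right of the unit; None if absent
- case_navy_tail (a point): middle of the narrow end of the navy case, 70 mm from its centre along its x axis, 14 mm above its underside
- case_maroon_mid (a point): centre of the maroon hard sunglasses case, 29 mm above its underside. Shell 140 mm long, 28 high, tapering in plan from 64 (broad end, green sticker) to 42 mm. Black carry handle along the middle of its top: 84 long, 16 wide, 40 to 58 mm above the underside, on two feet. 0.11 to 0.22 kg. x axis along the handle to the narrow end, z out of the top. On the desk, right of the unit; None if absent
- case_maroon_tail (a point): middle of the narrow end of the maroon case, 70 mm from its centre along its x axis, 14 mm above its underside
- case_green_mid (a point): centre of the green hard sunglasses case, 29 mm above its underside. Shell 140 mm long, 28 high, tapering in plan from 64 (broad end, green sticker) to 42 mm. Black carry handle along the middle of its top: 84 long, 16 wide, 40 to 58 mm above the underside, on two feet. 0.11 to 0.22 kg. x axis along the handle to the narrow end, z out of the top. On the desk, right of the unit; None if absent
- case_green_tail (a point): middle of the narrow end of the green case, 70 mm from its centre along its x axis, 14 mm above its underside
- case_tan_mid (a point): centre of the tan hard sunglasses case, 29 mm above its underside. Shell 140 mm long, 28 high, tapering in plan from 64 (broad end, green sticker) to 42 mm. Black carry handle along the middle of its top: 84 long, 16 wide, 40 to 58 mm above the underside, on two feet. 0.11 to 0.22 kg. x axis along the handle to the narrow end, z out of the top. On the desk, right of the unit; None if absent
- case_tan_tail (a point): middle of the narrow end of the tan case, 70 mm from its centre along its x axis, 14 mm above its underside
- case_grey_mid (a point): centre of the grey hard sunglasses case, 29 mm above its underside. Shell 140 mm long, 28 high, tapering in plan from 64 (broad end, green sticker) to 42 mm. Black carry handle along the middle of its top: 84 long, 16 wide, 40 to 58 mm above the underside, on two feet. 0.11 to 0.22 kg. x axis along the handle to the narrow end, z out of the top. On the desk, right of the unit; None if absent
- case_grey_tail (a point): middle of the narrow end of the grey case, 70 mm from its centre along its x axis, 14 mm above its underside
- case_yellow_mid (a point): centre of the yellow hard sunglasses case, 29 mm above its underside. Shell 140 mm long, 28 high, tapering in plan from 64 (broad end, green sticker) to 42 mm. Black carry handle along the middle of its top: 84 long, 16 wide, 40 to 58 mm above the underside, on two feet. 0.11 to 0.22 kg. x axis along the handle to the narrow end, z out of the top. It starts in the drawer
- case_yellow_tail (a point): middle of the narrow end of the yellow case, 70 mm from its centre along its x axis, 14 mm above its underside
- drawer (a joint): how far the drawer of the grey steel desk unit is pulled out, m: 0 shut, 0.19 right out (a stop). It slides towards the robot (along the -x axis of drawer_in), takes about 2 N to move and stays where it is left
- drawer_in (a point): centre of the drawer's inner floor (black rubber, 17 mm above the desk); x points to the back of the drawer, y to its left side wall, z up; it moves with the drawer. Inside, the drawer is 170 mm front to back, 350 mm wide and 66 mm deep; its walls are 5 mm thick. Right out, all of it is clear of the unit
- drawer_handle (a point): middle of the steel bar handle, 130 mm long and 11 mm thick, lying across the drawer's front, 61 mm above the desk and 35 mm in front of the face (29 mm free behind the bar). Axes as drawer_in. Drawer front 382 mm wide, its top edge 93 mm above the desk; the unit is 386 mm wide, 230 mm deep, 98 mm high and fixed
- camera: black camera, 125 mm wide, 90 mm high, its lens 55 mm long, on the desk to the right of the unit; origin under the centre of its 45 mm thick body. A bystander
- wallet: brown wallet, 95 x 115 x 22 mm, on the desk to the left of the unit; origin under its centre. A bystander

How it is judged:
By the outcome, as a careful person would: the job done as asked, in the order asked, and still so for the second after the job is handed in, with the robot touching nothing.
Of case_navy, case_maroon, case_green, case_tan, case_grey only 3 to 5 are there at a start; the rules pass over those that are not, and their reading is None.
At some moment in a run one of case_navy, case_maroon, case_green, case_tan, case_grey, case_yellow may be knocked a few centimetres aside while the robot is not near it.
Once in a run the grip may slacken for a moment while it holds something.
It also fails if it takes over 210 s, if anything falls off the work surface, if the arm or the gripper's body presses on something with over 40 N, if the wrist force passes 120 N, or if a joint passes its speed limit or range.

## Robot

A 6-joint arm with a two-finger parallel gripper is mounted at the origin on the work surface. World frame = base frame: x ahead of the robot, y to its left, z up, the work surface at z = 0. Lengths are in m, angles in rad, forces in N, time in s.
With the tool pointing down it reaches from about 0.4 to 0.925 m from the base axis. Payload 12.5 kg.
Tool frame: the origin (TCP) lies midway between the tips of the shut fingers; the grasp point (between the pads) lies arm.pinch_z behind it (arm.pinch_z is the distance from the TCP to the grasp point, in m); z points along the fingers, y is the line along which they close (so a half turn about z gives the same grasp; the last joint's range is limited). The gripper opens to 95 mm and grips with 3 to 60 N. Pads are 20 mm wide; open, the fingers measure 119 mm over their backs; the gripper's body (75 mm by 180 mm) begins 59 mm behind the grasp point.
Start: joints at [-1.344, 0.491, 1.559, -0, 1.092, -0.106], TCP at [0.204, -0.591, 0.215] pointing down, gripper open.
Joint ranges: [-3.1, 3.1], [-0.84, 2.19], [0.05, 2.79], [-1.13, 4.28], [0.06, 2.93], [-2.69, 2.69]. Speed limits (rad/s): [2.22, 2.22, 2.79, 3.14, 3.14, 3.14].

## Interface

Orientations are given as [roll, pitch, yaw] about the fixed x, y, z axes, in that order (R = Rz(yaw) Ry(pitch) Rx(roll)).
In Python, from plant import arm, viewer, job, look_for, regions_of, spot_point gives the robot as it stands.
- The arm moves only by the tool jog_arm, never from a script. Its argument "targets" is a list of rows, each a list of 7 numbers: the turn, a rotation vector about the world's x, y, z in degrees, then the shift along the world's x, y, z in m, then the finger opening in m, from 0 to 0.0951. In form: [[rx, ry, rz, x, y, z, hand], ...]. A call has 1 to 20 rows; each row shifts and turns the commanded pose from where the row before left it; what a row does not reach is not made up. A row lasts 1/10 s, in which the tool goes at most 50 mm and 8.59 degrees, less where a joint would pass 70% of its speed; a pose out of reach is approached as far as the arm can. A call is refused whole if a number of a shift passes 0.05 or a number of a turn 8.59, either way. A call with a gripper value outside its range is refused whole. The fingers move at their own pace and stop on an object; "newtons" is the grip in N (left out, the last holds). Time passes only in rows, so rows that do not move let the fingers close. It gives the time, the measured TCP pose, the force, the opening and the grip force at its end, in the units of the state.
- arm.get_obs(): the state, without advancing time (a new reading comes with each control period).
- viewer.get_image(name): name is "side" or "top" or "wrist"; returns the picture (420x560x3 uint8, blue, green, red); there is no depth.
- viewer.camera_model(name): a dict with "intrinsics" (3x3 intrinsics, pixels), "k1" (the pictures are not rectified: a ray, as slopes to the right and down, at radius r is drawn at 1 + k1 r^2 times it, then the intrinsics apply), "rvec" (rotation vector, rad) and "tvec" (3), from world to camera coordinates, as OpenCV has them. Camera axes: x right, y down, z forward; pixel columns grow to the right and rows downward; lengths in m; the calibration is good to about 2 mm. A picture is of the moment at which its call begins: read the wrist's pose just before it. camera_model takes no time and is no camera call; for the wrist camera it gives the pose at the moment of the call.
- job.sign_off(): hands the job in; it is judged then, once.
Trained networks look in the newest picture that a camera, given by its name, has taken for a name from the list of things; names that differ only in an ending like _2 or _b are one class to them, and where a whole thing is asked for, a point or a joint stands for the part that bears it (a point fixed in the world has none). Each returns a list of dicts, best first, with "conf" (0 to 1); they miss things now and then, are a little off and sometimes report something else, mostly with a low value. They report only what shows in the picture. A call takes as long as a camera call.
- look_for(camera, target): "xyz" ([x, y, z] in m, in world coordinates, good to about 4 mm: the middle of the surface that is visible of it).
- regions_of(camera, target): "region" (420x560 bool, what is visible of it).
- spot_point(camera, target): "xyz" ([x, y, z] in m, in world coordinates, good to about 4 mm: a listed point, or the origin of a listed thing).
The state is a dict: "t": time; "joint_pos": joint angles; "joint_velocities": joint speeds; "effort": joint torques, N m; "position": TCP position; "ee_rot": TCP orientation; "wrist_force": force on the tool from outside, world axes, zero at the start; "torque": the same for the moment, N m; "width": opening from 0.0 (shut) to 1.0 (fully open); "grip_force": force on a finger pad.
Only numpy, scipy, OpenCV 4.12 (cv2) and the standard library are available. Lean on these libraries where they do the work, as an engineer would, in place of code of your own. Each camera call takes 0.05 s, during which the arm holds its last target. There are 200 camera calls.

## Working session

There is one attempt and no reset: what is moved stays moved. The work goes in short steps, Python scripts to look and compute and a tool call to move; the robot and the scene stay as the last step left them, time stands still between calls to the robot, and variables do not carry over. Pictures are saved under pics/ and viewed, at most 14 in all, crops included, and the job is handed in when it is done.

Besides the shell and the picture viewer there is one more tool, called after "Request:" in YAML: its name, and indented under it one key for each argument. jog_arm: Moves the arm, as the interface text tells. Its arguments: {"type":"object","properties":{"targets":{"type":"array","items":{"type":"array","items":{"type":"number"}}},"newtons":{"type":"number"}},"required":["targets"]}

```bash
ls; mkdir -p pics; cat > h.py <<'E'
import numpy as np, cv2
from plant import arm, viewer, job, look_for, regions_of, spot_point
def st():
    o=arm.get_obs(); print('t',round(o['t'],2),'pos',np.round(o['position'],4),'rot',np.round(np.degrees(o['ee_rot']),1),'w',round(o['width']*95.1,1),'F',np.round(o['wrist_force'],1),'g',np.round(o['grip_force'],1),'j',np.round(o['joint_pos'],2)); return o
def pic(cam,name):
    im=viewer.get_image(cam); cv2.imwrite('pics/'+name+'.png',im); return im
def sp(cam,names,take=True):
    if take: viewer.get_image(cam)
    for n in names:
        r=spot_point(cam,n)
        print(cam,n,[(np.round(d['xyz'],3).tolist(),round(d['conf'],2)) for d in r[:2]])
def pose(cam,cols):
    """mid and tail -> yaw of the case x axis"""
    for c in cols:
        m=spot_point(cam,f'case_{c}_mid'); t=spot_point(cam,f'case_{c}_tail')
        if not m: print(c,'none'); continue
        a=np.array(m[0]['xyz']); s=f"{c} mid {np.round(a,3)} {m[0]['conf']:.2f}"
        if t:
            b=np.array(t[0]['xyz']); d=b-a; s+=f" tail {np.round(b,3)} {t[0]['conf']:.2f} yaw {np.degrees(np.arctan2(d[1],d[0])):.0f} len {np.hypot(d[0],d[1]):.3f}"
        print(s)
E
python3 - <<'E'
from h import *
st(); print(arm.pinch_z)
a=pic('top','top0'); b=pic('side','side0')
pose('top',['navy','maroon','green','tan','grey','yellow'])
sp('top',['drawer_in','drawer_handle','camera','wallet'],False)
st()
E
```

```text
pics
t 0.0 pos [ 0.2042 -0.5905  0.2141] rot [-179.9   -0.    19.1] w 94.7 F [ 0.4 -0.1 -0.1] g 0.0 j [-1.34  0.49  1.56  0.    1.09 -0.11]
0.0188
navy mid [ 0.599 -0.13   0.029] 0.65 tail [ 0.614 -0.197  0.011] 0.92 yaw -77 len 0.068
maroon mid [ 0.409 -0.125  0.03 ] 0.94 tail [ 0.461 -0.177  0.014] 0.74 yaw -45 len 0.074
green mid [ 0.429 -0.305  0.029] 0.83 tail [ 0.782 -0.171  0.004] 0.44 yaw 21 len 0.378
tan mid [ 0.598 -0.298  0.029] 0.64 tail [ 0.662 -0.328  0.014] 0.55 yaw -24 len 0.071
grey mid [ 0.507 -0.468  0.028] 0.97 tail [ 0.443 -0.501  0.014] 0.69 yaw -153 len 0.072
yellow none
top drawer_in [([0.448, -0.5, 0.012], 0.27)]
top drawer_handle [([0.614, 0.194, 0.06], 0.93), ([0.663, -0.328, 0.013], 0.32)]
top camera [([0.617, -0.196, 0.012], 0.28)]
top wallet [([0.53, 0.525, 0.001], 0.96)]
t 0.9 pos [ 0.2042 -0.5907  0.2147] rot [180.    0.   19.1] w 95.1 F [-0.  -0.4  0.2] g 0.0 j [-1.34  0.49  1.56 -0.    1.09 -0.11]
```

View pics/top0.png

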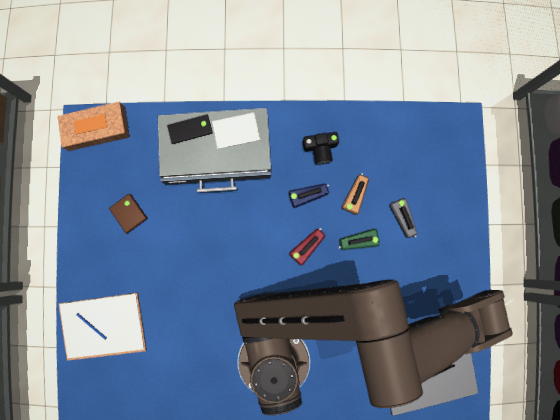

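View pics/side0.png

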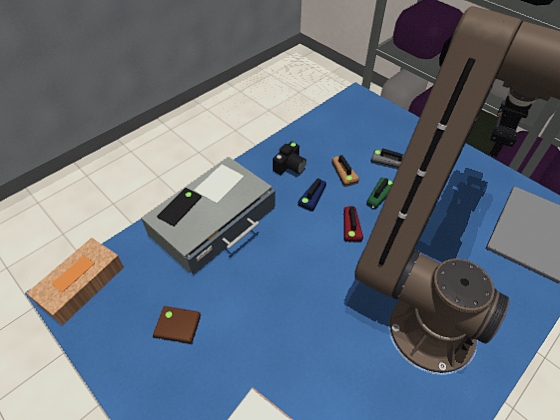

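The top picture shows the unit (160–270, 110–180) with its handle at (217, 188). All five cases lie to its right: navy (308,194), tan (356,193), grey (403,218), maroon (307,246), green (360,240). The networks agree, except that green's tail report is wrong. I'm moving over the drawer handle.

Request:
jog_arm:
  targets:
    - [0,0,3.6,0.018,0.039,0.005,0.04]
    - [0,0,3.6,0.018,0.039,0.005,0.04]
    - [0,0,3.6,0.018,0.039,0.005,0.04]
    - [0,0,3.6,0.018,0.039,0.005,0.04]
    - [0,0,3.6,0.018,0.039,0.005,0.04]
    - [0,0,3.6,0.018,0.039,0.005,0.04]
    - [0,0,3.6,0.018,0.039,0.005,0.04]
    - [0,0,3.6,0.018,0.039,0.005,0.04]
    - [0,0,3.6,0.018,0.039,0.005,0.04]
    - [0,0,3.6,0.018,0.039,0.005,0.04]
    - [0,0,3.6,0.018,0.039,0.005,0.04]
    - [0,0,3.6,0.018,0.039,0.005,0.04]
    - [0,0,3.6,0.018,0.039,0.005,0.04]
    - [0,0,3.6,0.018,0.039,0.005,0.04]
    - [0,0,3.6,0.018,0.039,0.005,0.04]
    - [0,0,3.6,0.018,0.039,0.005,0.04]
    - [0,0,3.6,0.018,0.039,0.005,0.04]
    - [0,0,3.6,0.018,0.039,0.005,0.04]
    - [0,0,3.6,0.018,0.039,0.005,0.04]
    - [0,0,3.6,0.018,0.039,0.005,0.04]

```text
t: 2.9
position: [0.5646, 0.1911, 0.315]
ee_rot: [3.141, 0.0, 1.592]
wrist_force: [0.8, -0.6, -0.2]
width: 0.42
grip_force: 0.0
```

```bash
python3 - <<'E'
from h import *
st(); pic('wrist','w0'); sp('wrist',['drawer_handle'],False); 
r=regions_of('wrist','drawer_handle'); print([(x['conf'],x['region'].sum()) for x in r[:2]])
m=viewer.camera_model('wrist'); print(m)
viewer.get_image('top'); pose('top',['green','maroon'])
sp('top',['drawer_handle','camera'],False)
E
```

```text
t 2.9 pos [0.5646 0.1911 0.315 ] rot [180.    0.   91.2] w 39.9 F [ 0.8 -0.6 -0.2] g 0.0 j [ 0.22  0.37  1.49 -0.    1.28  0.19]
wrist drawer_handle [([0.603, 0.199, 0.059], 0.92)]
[(0.9, np.int64(8305))]
{'intrinsics': array([[329.18498855,   0.        , 275.1898159 ],
       [  0.        , 329.18498855, 212.0000278 ],
       [  0.        ,   0.        ,   1.        ]]), 'k1': 0.013294151397987732, 'rvec': array([-2.8671988 , -0.03280329, -0.0032235 ]), 'tvec': array([-0.57010675,  0.1147707 ,  0.53517219])}
green mid [ 0.432 -0.306  0.029] 0.56
maroon mid [ 0.41  -0.128  0.028] 0.83 tail [ 0.464 -0.172  0.015] 0.80 yaw -40 len 0.069
top drawer_handle [([0.611, 0.197, 0.057], 0.95)]
top camera [([0.783, -0.17, 0.003], 0.6)]
```

View pics/w0.png

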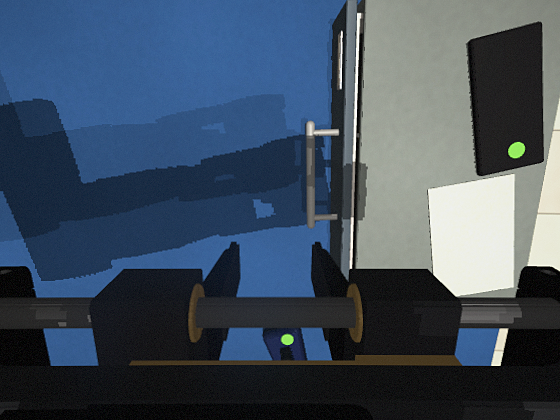

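The wrist picture shows the bar from (311,126) to (311,224), and the unit's top front edge from about (364,10) to (353,260). I'll convert those to positions.

```bash
cat >> h.py <<'E'
def ray(cam,px,z,m=None):
    m=m or viewer.camera_model(cam); K=m['intrinsics']; k=m['k1']
    px=np.atleast_2d(px).astype(float); d=(px-K[:2,2])/K[0,0]; u=d.copy()
    for _ in range(8): u=d/(1+k*(u**2).sum(1,keepdims=True))
    R=cv2.Rodrigues(m['rvec'])[0]; c=-R.T@m['tvec']
    w=np.c_[u,np.ones(len(u))]@R
    return c+w*((z-c[2])/w[:,2])[:,None]
E
python3 - <<'E'
from h import *
print(ray('wrist',[(311,126),(311,224)],.061).round(4))
print(ray('wrist',[(364,10),(353,260)],.098).round(4))
print(ray('top',[(160,179),(270,174)],.098).round(4), ray('top',[(199,190),(236,188)],.061).round(4))
E
```

```text
[[0.6089 0.2584 0.061 ]
 [0.6151 0.1306 0.061 ]]
[[0.6541 0.3756 0.098 ]
 [0.6662 0.0954 0.098 ]]
[[0.6435 0.389  0.098 ]
 [0.6586 0.009  0.098 ]] [[0.6093 0.2577 0.061 ]
 [0.6157 0.1279 0.061 ]]
```

Request:
jog_arm:
  targets:
    - [0,0,1.3,0.024,0.002,-0.02,0.03]
    - [0,0,0,0.0235,0.0015,-0.04,0.03]
    - [0,0,0,0,0,-0.045,0.03]
    - [0,0,0,0,0,-0.045,0.03]
    - [0,0,0,0,0,-0.045,0.03]
    - [0,0,0,0,0,-0.038,0.03]
    - [0,0,0,0,0,-0.03,0.03]
    - [0,0,0,0,0,-0.01,0.03]
    - [0,0,0,0,0,0,0.0]
    - [0,0,0,0,0,0,0.0]
    - [0,0,0,0,0,0,0.0]
    - [0,0,0,0,0,0,0.0]
  newtons: 25

```text
t: 4.6
position: [0.6123, 0.1928, 0.0434]
ee_rot: [3.139, -0.0, 1.612]
wrist_force: [-1.5, -0.7, 7.0]
width: 0.108
grip_force: 25.0
```

Request:
jog_arm:
  targets:
    - [0,0,0,-0.006,-0.0003,0,0]
    - [0,0,0,-0.013,-0.0006,0,0]
    - [0,0,0,-0.016,-0.0007,0,0]
    - [0,0,0,-0.016,-0.0007,0,0]
    - [0,0,0,-0.016,-0.0007,0,0]
    - [0,0,0,-0.016,-0.0007,0,0]
    - [0,0,0,-0.016,-0.0007,0,0]
    - [0,0,0,-0.016,-0.0007,0,0]
    - [0,0,0,-0.016,-0.0007,0,0]
    - [0,0,0,-0.016,-0.0007,0,0]
    - [0,0,0,-0.015,-0.0007,0,0]
    - [0,0,0,-0.012,-0.0005,0,0]
    - [0,0,0,-0.008,-0.0003,0,0]
    - [0,0,0,-0.005,-0.0002,0,0]
    - [0,0,0,-0.004,-0.0001,0,0]
    - [0,0,0,-0.002,0,0,0]
    - [0,0,0,0,0,0,0]

```text
t: 6.3
position: [0.4269, 0.1856, 0.0429]
ee_rot: [3.124, -0.003, 1.612]
wrist_force: [32.7, -7.6, -15.1]
width: 0.111
grip_force: 25.0
```

Request:
jog_arm:
  targets:
    - [0,0,0,0.007,0,0,0.03]
    - [0,0,0,0,0,0,0.03]
    - [0,0,0,0,0,0.02,0.03]
    - [0,0,0,0,0,0.045,0.03]
    - [0,0,0,0,0,0.045,0.03]
    - [0,0,0,0.02,0,0.045,0.04]
    - [0,0,0,0.03,0,0.045,0.04]
    - [0,0,0,0.03,0,0.04,0.04]
    - [0,0,0,0.03,0,0.04,0.04]
    - [0,0,0,0.013,0,0.02,0.04]
    - [0,0,0,0,0,0,0.04]

```text
t: 7.4
position: [0.5476, 0.1847, 0.3403]
ee_rot: [3.138, -0.001, 1.612]
wrist_force: [-0.7, -0.3, -0.9]
width: 0.421
grip_force: 0.0
```

```bash
python3 - <<'E'
from h import *
st(); pic('wrist','w1'); sp('wrist',['drawer_in','drawer_handle'],False); pose('wrist',['yellow'])
viewer.get_image('top'); pose('top',['yellow']); sp('top',['drawer_handle','drawer_in'],False)
E
```

```text
t 7.4 pos [0.5476 0.1847 0.3403] rot [179.8  -0.   92.4] w 40.0 F [-0.7 -0.3 -0.9] g 0.0 j [0.21 0.32 1.5  0.   1.32 0.17]
wrist drawer_in [([0.564, 0.192, 0.017], 0.76)]
wrist drawer_handle [([0.423, 0.186, 0.06], 0.86), ([0.562, 0.24, 0.046], 0.16)]
yellow mid [0.558 0.243 0.047] 0.64 tail [0.495 0.247 0.03 ] 0.64 yaw 176 len 0.063
yellow none
top drawer_handle [([0.509, -0.468, 0.028], 0.63), ([0.415, -0.238, 0.012], 0.39)]
top drawer_in [([0.564, 0.195, 0.018], 0.84)]
```

View pics/w1.png

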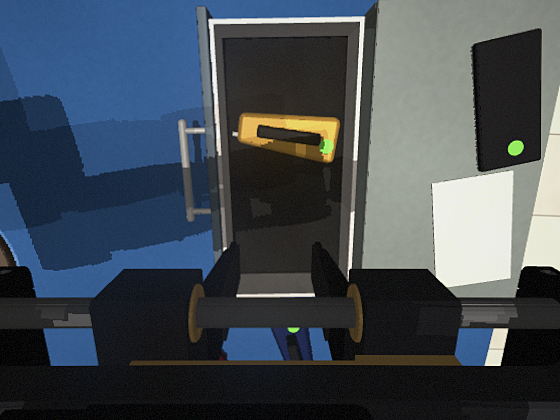

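The picture shows the drawer open, with its rim from about (208,22)/(365,17) to (237,296). Yellow lies in it nearly front to back: handle (258,130)–(322,138), sticker at the back, narrow end at the front. I'll measure the rim, the floor corners and the handle ends.

```bash
python3 - <<'E'
from h import *
im=cv2.imread('pics/w1.png'); m=viewer.camera_model('wrist')
a=cv2.resize(im[0:70,190:390],None,fx=4,fy=4,interpolation=cv2.INTER_NEAREST)
b=cv2.resize(im[225:305,190:390],None,fx=4,fy=4,interpolation=cv2.INTER_NEAREST)
cv2.imwrite('pics/c1.png',np.vstack([a,b])[:600])
print('rim',ray('wrist',[(208,22),(365,17),(237,296),(352,293)],.083,m).round(4))
print('floor',ray('wrist',[(225,38),(348,37),(234,273),(338,273)],.017,m).round(4))
print('yh',ray('wrist',[(258,130),(322,138)],.075,m).round(4))
E
```

```text
rim [[0.4627 0.3653 0.083 ]
 [0.642  0.3779 0.083 ]
 [0.4997 0.0143 0.083 ]
 [0.6647 0.0263 0.083 ]]
floor [[0.4724 0.3634 0.017 ]
 [0.6372 0.3715 0.017 ]
 [0.4873 0.0176 0.017 ]
 [0.6568 0.0249 0.017 ]]
yh [[0.523  0.2476 0.075 ]
 [0.6052 0.2411 0.075 ]]
```

View pics/c1.png

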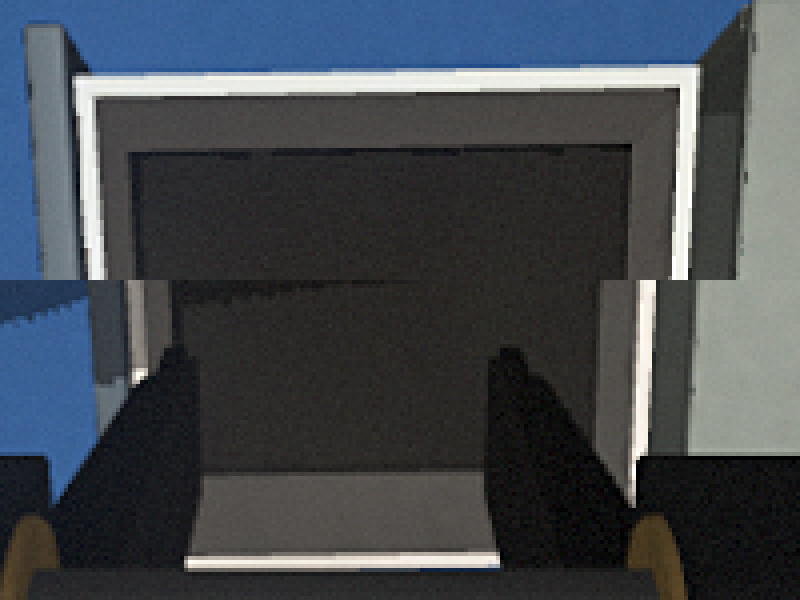

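Request:
jog_arm:
  targets:
    - [0,0,8.3,0.0016,0.006,-0.02,0.05]
    - [0,0,8.3,0.0016,0.006,-0.02,0.05]
    - [0,0,8.3,0.0016,0.006,-0.02,0.05]
    - [0,0,8.3,0.0016,0.006,-0.02,0.05]
    - [0,0,8.3,0.0016,0.006,-0.02,0.05]
    - [0,0,8.3,0.0016,0.006,-0.02,0.05]
    - [0,0,8.3,0.0016,0.006,-0.02,0.05]
    - [0,0,8.3,0.0016,0.006,-0.02,0.05]
    - [0,0,8.3,0.0016,0.006,-0.02,0.05]
    - [0,0,8.3,0.0016,0.006,-0.02,0.05]
    - [0,0,0,0,0,-0.025,0.05]
    - [0,0,0,0,0,-0.025,0.05]
    - [0,0,0,0,0,-0.02,0.05]
    - [0,0,0,0,0,-0.01,0.05]
    - [0,0,0,0,0,-0.009,0.05]
    - [0,0,0,0,0,0,0.05]

```text
t: 9.5
position: [0.5622, 0.2444, 0.0487]
ee_rot: [-3.141, -0.001, 3.061]
wrist_force: [-0.3, -1.1, 0.2]
width: 0.523
grip_force: 0.0
```

Request:
jog_arm:
  targets:
    - [0,0,0,0,0,0,0]
    - [0,0,0,0,0,0,0]
    - [0,0,0,0,0,0,0]
    - [0,0,0,0,0,0,0]
    - [0,0,0,0,0,0,0]
    - [0,0,0,0,0,0.015,0]
    - [0,0,0,0,0,0.02,0]
    - [0,0,3.5,-0.004,0.02,0,0]
    - [0,0,3.5,-0.005,0.025,0,0]
    - [0,0,0,0,0.025,0,0]
    - [0,0,0,0,0.017,0,0]
    - [0,0,0,0,0,0,0]
  newtons: 30

```text
t: 10.7
position: [0.5533, 0.3333, 0.0848]
ee_rot: [3.141, 0.001, -3.099]
wrist_force: [-0.2, 0.3, -1.9]
width: 0.168
grip_force: 30.0
```

```bash
python3 - <<'E'
from h import *
st(); pic('wrist','w2'); pose('wrist',['yellow']); pic('top','t2');pose('top',['green'])
sp('top',['drawer_in','case_green_tail'],False)
E
```

```text
t 10.7 pos [0.5533 0.3333 0.0848] rot [ 180.     0.  -177.5] w 16.0 F [-0.2  0.3 -1.9] g 30.0 j [ 0.44  0.66  1.63  0.    0.85 -1.17]
yellow mid [0.55  0.333 0.084] 0.80 tail [0.489 0.33  0.068] 0.84 yaw -177 len 0.061
green mid [ 0.43  -0.307  0.03 ] 0.85 tail [ 0.421 -0.237  0.013] 0.73 yaw 97 len 0.071
top drawer_in [([0.563, 0.195, 0.019], 0.58)]
top case_green_tail [([0.421, -0.237, 0.013], 0.73)]
```

View pics/w2.png

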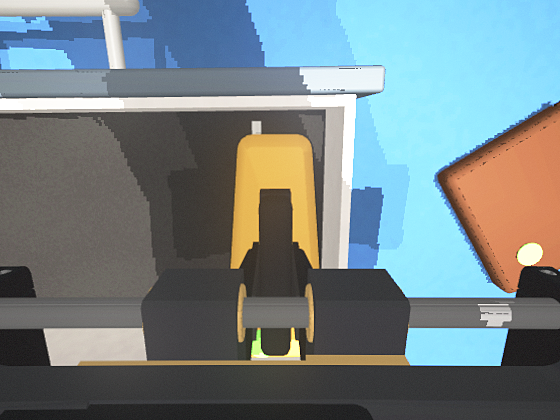

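The picture shows yellow straight in the grip, with a clear gap to the left wall (column 320 against 330). I'm lowering it and letting go.

Request:
jog_arm:
  targets:
    - [0,0,0,0.001,-0.002,-0.016,0]
    - [0,0,0,0,0,-0.012,0]
    - [0,0,0,0,0,-0.006,0]
    - [0,0,0,0,0,-0.002,0]
    - [0,0,0,0,0,0,0.03]
    - [0,0,0,0,0,0,0.03]
    - [0,0,0,0,0,0.02,0.03]
    - [0,0,0,0,0,0.04,0.03]
    - [0,0,0,0,0,0.045,0.03]

```text
t: 12.0
position: [0.5539, 0.3294, 0.1535]
ee_rot: [-3.141, -0.002, -3.1]
wrist_force: [0.6, 0.5, 1.8]
width: 0.316
grip_force: 0.0
```

Request:
jog_arm:
  targets:
    - [0,0,-6.6,0.004,-0.038,0.01,0.05]
    - [0,0,-6.6,0.004,-0.038,0.01,0.05]
    - [0,0,-6.6,0.004,-0.038,0.01,0.05]
    - [0,0,-6.6,0.004,-0.038,0.01,0.05]
    - [0,0,-6.6,0.004,-0.038,0.01,0.05]
    - [0,0,-6.6,0.004,-0.038,0.01,0.05]
    - [0,0,-6.6,0.004,-0.038,0.01,0.05]
    - [0,0,-6.6,0.004,-0.038,0,0.05]
    - [0,0,-6.6,0.004,-0.038,0,0.05]
    - [0,0,-6.6,0.004,-0.038,0,0.05]
    - [0,0,-6.6,0.004,-0.04,0,0.05]
    - [0,0,-6.6,0.002,-0.042,0,0.05]
    - [0,0,0,0,0,0,0.05]

```text
t: 13.3
position: [0.6006, -0.1367, 0.2231]
ee_rot: [3.141, 0.001, 1.793]
wrist_force: [-0.7, 0.3, -0.5]
width: 0.528
grip_force: 0.0
```

```bash
python3 - <<'E'
from h import *
st(); viewer.get_image('wrist'); pose('wrist',['navy']); viewer.get_image('top'); pose('top',['navy','yellow'])
E
```

```text
t 13.3 pos [ 0.6006 -0.1367  0.2231] rot [180.    0.  102.7] w 50.2 F [-0.7  0.3 -0.5] g 0.0 j [-0.33  0.47  1.57 -0.    1.1  -0.55]
navy mid [ 0.601 -0.127  0.034] 0.92 tail [ 0.621 -0.195  0.016] 0.74 yaw -74 len 0.071
navy none
yellow mid [0.559 0.331 0.042] 0.61 tail [0.487 0.325 0.032] 0.85 yaw -175 len 0.073
```

Request:
jog_arm:
  targets:
    - [0,0,1.3,0,0.005,-0.035,0.05]
    - [0,0,0,0,0.003,-0.045,0.05]
    - [0,0,0,0,0,-0.045,0.05]
    - [0,0,0,0,0,-0.035,0.05]
    - [0,0,0,0,0,-0.02,0.05]
    - [0,0,0,0,0,-0.01,0.05]
    - [0,0,0,0,0,0,0]
    - [0,0,0,0,0,0,0]
    - [0,0,0,0,0,0,0]
    - [0,0,0,0,0,0,0]
    - [0,0,0,0,0,0,0]
    - [0,0,0,0,0,0,0]

```text
t: 14.9
position: [0.6005, -0.1245, 0.0339]
ee_rot: [3.141, 0.0, 1.823]
wrist_force: [-3.2, 0.7, 6.0]
width: 0.165
grip_force: 30.0
```

Request:
jog_arm:
  targets:
    - [0,0,0,0,0,0.02,0]
    - [0,0,0,0,0,0.04,0]
    - [0,0,0,0,0,0.04,0]
    - [0,0,6.5,-0.0039,0.0334,0.026,0]
    - [0,0,6.5,-0.0039,0.0334,0,0]
    - [0,0,6.5,-0.0039,0.0334,0,0]
    - [0,0,6.5,-0.0039,0.0334,0,0]
    - [0,0,6.5,-0.0039,0.0334,0,0]
    - [0,0,6.5,-0.0039,0.0334,0,0]
    - [0,0,6.5,-0.0039,0.0334,0,0]
    - [0,0,6.5,-0.0039,0.0334,0,0]
    - [0,0,6.5,-0.0039,0.0334,0,0]
    - [0,0,6.5,-0.0039,0.0334,0,0]
    - [0,0,6.5,-0.0039,0.0334,0,0]
    - [0,0,6.5,-0.0039,0.0331,0,0]
    - [0,0,0,0,0,0,0]
    - [0,0,0,0,0,0,0]

```text
t: 16.6
position: [0.5533, 0.2763, 0.159]
ee_rot: [-3.141, -0.0, -3.098]
wrist_force: [-0.7, -0.1, -2.0]
width: 0.165
grip_force: 30.0
```

```bash
python3 - <<'E'
from h import *
st(); pic('wrist','w3'); pose('wrist',['navy'])
E
```

```text
t 16.6 pos [0.5533 0.2763 0.159 ] rot [-180.    -0.  -177.5] w 15.7 F [-0.7 -0.1 -2. ] g 30.0 j [ 0.36  0.54  1.64 -0.    0.97 -1.26]
navy mid [0.558 0.277 0.155] 0.79 tail [0.628 0.28  0.143] 0.87 yaw 3 len 0.070
```

View pics/w3.png

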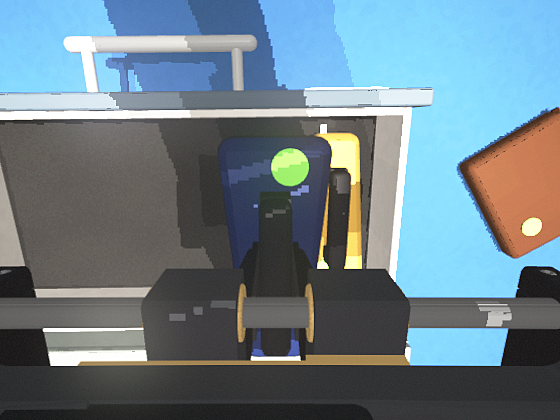

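Navy hangs true in the grip (mid and yaw as planned), with yellow straight beside it. I'm lowering it.

Request:
jog_arm:
  targets:
    - [0,0,0,0,0,-0.03,0]
    - [0,0,0,0,0,-0.03,0]
    - [0,0,0,0,0,-0.02,0]
    - [0,0,0,0,0,-0.013,0]
    - [0,0,0,0,0,-0.009,0]
    - [0,0,0,0,0,-0.004,0]
    - [0,0,0,0,0,-0.002,0]
    - [0,0,0,0,0,0,0]

```text
t: 17.55
position: [0.5539, 0.2759, 0.0517]
ee_rot: [3.141, 0.001, -3.099]
wrist_force: [-1.0, -1.2, -1.3]
width: 0.164
grip_force: 30.0
```

Request:
jog_arm:
  targets:
    - [0,0,0,0,0,-0.0005,0.03]
    - [0,0,0,0,0,0,0.03]
    - [0,0,0,0,0,0.02,0.03]
    - [0,0,0,0,0,0.04,0.03]
    - [0,0,0,0,0,0.045,0.03]
    - [0,0,-5.7,-0.0083,-0.0389,0.03,0.05]
    - [0,0,-5.7,-0.0083,-0.0389,0.03,0.05]
    - [0,0,-5.7,-0.0083,-0.0389,0,0.05]
    - [0,0,-5.7,-0.0083,-0.0389,0,0.05]
    - [0,0,-5.7,-0.0083,-0.0389,0,0.05]
    - [0,0,-5.7,-0.0083,-0.0389,0,0.05]
    - [0,0,-5.7,-0.0083,-0.0389,0,0.05]
    - [0,0,-5.7,-0.0083,-0.0389,0,0.05]
    - [0,0,-5.7,-0.0083,-0.0389,0,0.05]
    - [0,0,-5.7,-0.0083,-0.0389,0,0.05]
    - [0,0,-5.7,-0.0083,-0.0389,0,0.05]
    - [0,0,-5.7,-0.0083,-0.0389,0,0.05]
    - [0,0,-5.7,-0.0083,-0.0389,0,0.05]
    - [0,0,-5.7,-0.0083,-0.0389,0,0.05]
    - [0,0,-5.7,-0.0083,-0.0389,0,0.05]

```text
t: 19.55
position: [0.4287, -0.3091, 0.2163]
ee_rot: [3.141, 0.001, 1.688]
wrist_force: [1.1, -0.0, -0.5]
width: 0.526
grip_force: 0.0
```

```bash
python3 - <<'E'
from h import *
st(); viewer.get_image('wrist'); pose('wrist',['green']); viewer.get_image('top'); pose('top',['green','navy','tan','grey'])
E
```

```text
t 19.55 pos [ 0.4287 -0.3091  0.2163] rot [179.9   0.   96.7] w 50.0 F [ 1.1 -0.  -0.5] g 0.0 j [-0.75  0.35  1.79  0.    1.   -0.87]
green mid [ 0.428 -0.31   0.032] 0.70 tail [ 0.417 -0.238  0.013] 0.98 yaw 99 len 0.073
green mid [ 0.43  -0.306  0.033] 0.70 tail [ 0.421 -0.233  0.014] 0.64 yaw 97 len 0.074
navy mid [0.557 0.273 0.047] 0.67 tail [0.625 0.278 0.029] 0.82 yaw 4 len 0.068
tan mid [ 0.599 -0.299  0.03 ] 0.82 tail [ 0.662 -0.33   0.013] 0.60 yaw -26 len 0.071
grey mid [ 0.507 -0.468  0.028] 0.79 tail [ 0.446 -0.501  0.014] 0.71 yaw -152 len 0.069
```

Green is where I expected it (about (.429,-.308), yaw 98), so I'm grasping it.

Request:
jog_arm:
  targets:
    - [0,0,1.3,0,0.001,-0.03,0.05]
    - [0,0,0,0,0,-0.045,0.05]
    - [0,0,0,0,0,-0.045,0.05]
    - [0,0,0,0,0,-0.035,0.05]
    - [0,0,0,0,0,-0.02,0.05]
    - [0,0,0,0,0,-0.008,0.05]
    - [0,0,0,0,0,0,0]
    - [0,0,0,0,0,0,0]
    - [0,0,0,0,0,0,0]
    - [0,0,0,0,0,0,0]
    - [0,0,0,0,0,0,0]
    - [0,0,0,0,0,0,0]

```text
t: 21.35
position: [0.4295, -0.3068, 0.0333]
ee_rot: [3.141, 0.001, 1.715]
wrist_force: [1.6, 0.2, 4.6]
width: 0.169
grip_force: 30.0
```

Request:
jog_arm:
  targets:
    - [0,0,0,0,0,0.02,0]
    - [0,0,0,0,0,0.04,0]
    - [0,0,0,0,0,0.04,0]
    - [0,0,5.6,0.0087,0.0352,0.026,0]
    - [0,0,5.6,0.0087,0.0352,0,0]
    - [0,0,5.6,0.0087,0.0352,0,0]
    - [0,0,5.6,0.0087,0.0352,0,0]
    - [0,0,5.6,0.0087,0.0352,0,0]
    - [0,0,5.6,0.0087,0.0352,0,0]
    - [0,0,5.6,0.0087,0.0352,0,0]
    - [0,0,5.6,0.0087,0.0352,0,0]
    - [0,0,5.6,0.0087,0.0352,0,0]
    - [0,0,5.6,0.0087,0.0352,0,0]
    - [0,0,5.6,0.0087,0.0352,0,0]
    - [0,0,5.6,0.0087,0.0352,0,0]
    - [0,0,5.6,0.0087,0.0352,0,0]
    - [0,0,5.6,0.0087,0.0352,0,0]
    - [0,0,5.6,0.0087,0.0352,0,0]
    - [0,0,0,0,0,0,0]

```text
t: 23.25
position: [0.5599, 0.2249, 0.1584]
ee_rot: [3.141, 0.0, -3.096]
wrist_force: [0.6, 0.0, -0.8]
width: 0.167
grip_force: 30.0
```

```bash
python3 - <<'E'
from h import *
st(); pic('wrist','w4'); pose('wrist',['green','navy','yellow'])
E
```

```text
t 23.25 pos [0.5599 0.2249 0.1584] rot [ 180.     0.  -177.4] w 15.9 F [ 0.6  0.  -0.8] g 30.0 j [ 0.27  0.52  1.68  0.    0.94 -1.34]
green mid [0.558 0.222 0.157] 0.89 tail [0.489 0.221 0.141] 0.83 yaw -179 len 0.069
navy mid [0.559 0.275 0.053] 0.78 tail [0.63  0.28  0.032] 0.60 yaw 4 len 0.072
yellow mid [0.553 0.327 0.048] 0.74 tail [0.489 0.326 0.031] 0.80 yaw -179 len 0.063
```

View pics/w4.png

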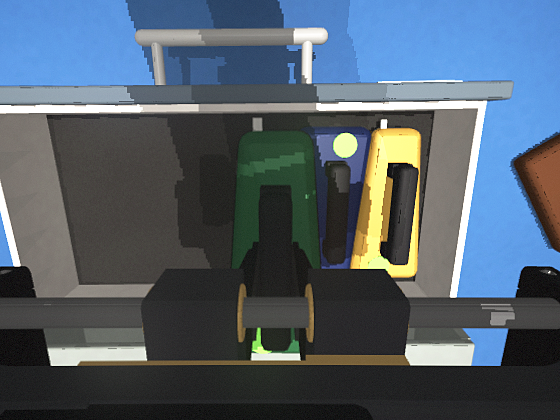

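Navy and yellow sit parallel in the drawer and green hangs true. I'm lowering green, pausing above the floor to check the sideways position.

Request:
jog_arm:
  targets:
    - [0,0,0,0,0,0,0]
    - [0,0,0,0,0,-0.02,0]
    - [0,0,0,0,0,-0.015,0]
    - [0,0,0,0,0,0,0]

```text
t: 24.0
position: [0.5588, 0.2208, 0.1222]
ee_rot: [-3.141, -0.003, -3.103]
wrist_force: [-0.4, 0.3, -0.6]
width: 0.167
grip_force: 30.0
```

Request:
jog_arm:
  targets:
    - [0,0,0,0,0,-0.025,0]
    - [0,0,0,0,0,-0.02,0]
    - [0,0,0,0,0,-0.013,0]
    - [0,0,0,0,0,-0.008,0]
    - [0,0,0,0,0,-0.004,0]
    - [0,0,0,0,0,-0.002,0]
    - [0,0,0,0,0,0,0]

```text
t: 24.7
position: [0.5599, 0.2215, 0.0522]
ee_rot: [3.141, 0.001, -3.102]
wrist_force: [0.8, -0.8, -2.2]
width: 0.164
grip_force: 30.0
```

Request:
jog_arm:
  targets:
    - [0,0,0,0,0,-0.0015,0]
    - [0,0,0,0,0,0,0.03]
    - [0,0,0,0,0,0,0.03]
    - [0,0,0,0,0,0.02,0.03]
    - [0,0,0,0,0,0.04,0.03]
    - [0,0,0,0,0,0.045,0.03]
    - [0,0,-4.4,-0.015,-0.0349,0.03,0.05]
    - [0,0,-4.4,-0.015,-0.0349,0.03,0.05]
    - [0,0,-4.4,-0.015,-0.0349,0,0.05]
    - [0,0,-4.4,-0.015,-0.0349,0,0.05]
    - [0,0,-4.4,-0.015,-0.0349,0,0.05]
    - [0,0,-4.4,-0.015,-0.0349,0,0.05]
    - [0,0,-4.4,-0.015,-0.0349,0,0.05]
    - [0,0,-4.4,-0.015,-0.0349,0,0.05]
    - [0,0,-4.4,-0.015,-0.0349,0,0.05]
    - [0,0,-4.4,-0.015,-0.0349,0,0.05]
    - [0,0,0,0,0,0,0.05]

```text
t: 26.4
position: [0.4085, -0.1304, 0.2157]
ee_rot: [-3.141, 0.001, 2.407]
wrist_force: [0.8, -0.0, 0.5]
width: 0.526
grip_force: 0.0
```

```bash
python3 - <<'E'
from h import *
st(); viewer.get_image('wrist'); pose('wrist',['maroon']); viewer.get_image('top'); pose('top',['maroon','green','tan','grey'])
E
```

```text
t 26.4 pos [ 0.4085 -0.1304  0.2157] rot [-1.800e+02  1.000e-01  1.379e+02] w 50.0 F [ 0.8 -0.   0.5] g 0.0 j [-0.46  0.21  2.01 -0.    0.92 -1.3 ]
maroon mid [ 0.417 -0.124  0.03 ] 0.58 tail [ 0.46  -0.17   0.016] 0.69 yaw -46 len 0.063
maroon none
green mid [0.544 0.217 0.047] 0.58 tail [0.479 0.218 0.029] 0.66 yaw 179 len 0.065
tan mid [ 0.6   -0.297  0.03 ] 0.70 tail [ 0.661 -0.327  0.015] 0.84 yaw -26 len 0.068
grey mid [ 0.507 -0.469  0.028] 0.96 tail [ 0.448 -0.499  0.013] 0.56 yaw -153 len 0.066
```

Request:
jog_arm:
  targets:
    - [0,0,-1.2,0.003,0.003,-0.03,0.05]
    - [0,0,0,0,0.001,-0.045,0.05]
    - [0,0,0,0,0,-0.045,0.05]
    - [0,0,0,0,0,-0.035,0.05]
    - [0,0,0,0,0,-0.02,0.05]
    - [0,0,0,0,0,-0.008,0.05]
    - [0,0,0,0,0,0,0]
    - [0,0,0,0,0,0,0]
    - [0,0,0,0,0,0,0]
    - [0,0,0,0,0,0,0]
    - [0,0,0,0,0,0,0]
    - [0,0,0,0,0,0,0]

```text
t: 28.2
position: [0.4128, -0.1237, 0.0328]
ee_rot: [3.141, 0.001, 2.392]
wrist_force: [-2.1, -1.2, 8.4]
width: 0.165
grip_force: 29.9
```

Request:
jog_arm:
  targets:
    - [0,0,0,0,0,0.02,0]
    - [0,0,0,0,0,0.04,0]
    - [0,0,0,0,0,0.04,0]
    - [0,0,4.54,0.0149,0.029,0.026,0]
    - [0,0,4.54,0.0149,0.029,0,0]
    - [0,0,4.54,0.0149,0.029,0,0]
    - [0,0,4.54,0.0149,0.029,0,0]
    - [0,0,4.54,0.0149,0.029,0,0]
    - [0,0,4.54,0.0149,0.029,0,0]
    - [0,0,4.54,0.0149,0.029,0,0]
    - [0,0,4.54,0.0149,0.029,0,0]
    - [0,0,4.54,0.0149,0.029,0,0]
    - [0,0,4.54,0.0149,0.029,0,0]
    - [0,0,0,0,0,0,0]
    - [0,0,0,0,0,0,0]

```text
t: 29.7
position: [0.5612, 0.1669, 0.1578]
ee_rot: [-3.141, -0.001, -3.098]
wrist_force: [0.7, -0.6, -1.0]
width: 0.168
grip_force: 29.9
```

```bash
python3 - <<'E'
from h import *
st(); pic('wrist','w5'); pose('wrist',['maroon','green','navy'])
E
```

```text
t 29.7 pos [0.5612 0.1669 0.1578] rot [-1.800e+02 -1.000e-01 -1.775e+02] w 16.0 F [ 0.7 -0.6 -1. ] g 29.9 j [ 0.18  0.5   1.72 -0.    0.92 -1.44]
maroon mid [0.565 0.167 0.157] 0.96 tail [0.629 0.172 0.143] 0.96 yaw 5 len 0.064
green mid [0.55  0.218 0.047] 0.72 tail [0.478 0.215 0.035] 0.71 yaw -178 len 0.072
navy mid [0.558 0.275 0.049] 0.88 tail [0.63  0.278 0.035] 0.57 yaw 2 len 0.072
```

View pics/w5.png

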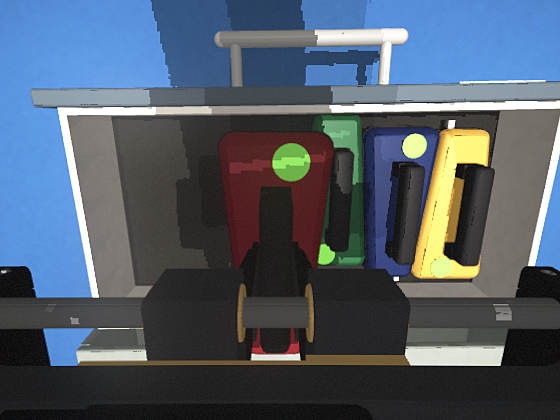

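Green has been nudged: it is about 10 mm nearer the front and 4 mm to the right of where I put it. Maroon faces the right way for the rightmost slot, so it goes there and I'll fix green afterwards.

Request:
jog_arm:
  targets:
    - [0,0,0,0.001,-0.0275,0,0]
    - [0,0,0,0.001,-0.0275,0,0]
    - [0,0,0,0.001,-0.0275,0,0]
    - [0,0,0,0.001,-0.0275,-0.01,0]
    - [0,0,0,0,0,-0.02,0]
    - [0,0,0,0,0,-0.01,0]
    - [0,0,0,0,0,0,0]

```text
t: 30.75
position: [0.565, 0.0565, 0.1172]
ee_rot: [3.141, -0.002, -3.099]
wrist_force: [0.5, 0.2, -0.7]
width: 0.165
grip_force: 29.9
```

```bash
python3 - <<'E'
from h import *
st(); pic('wrist','w6'); pose('wrist',['maroon','green','navy']); sp('wrist',['drawer_in'],False)
E
```

```text
t 30.75 pos [0.565  0.0565 0.1172] rot [ 1.800e+02 -1.000e-01 -1.775e+02] w 15.7 F [ 0.5  0.2 -0.7] g 29.9 j [-0.02  0.53  1.8   0.    0.81 -1.63]
maroon mid [0.565 0.056 0.118] 0.81 tail [0.632 0.062 0.102] 0.88 yaw 5 len 0.066
green mid [0.547 0.218 0.046] 0.71 tail [0.478 0.214 0.031] 0.88 yaw -176 len 0.070
navy none
wrist drawer_in [([0.562, 0.192, 0.015], 0.88)]
```

View pics/w6.png

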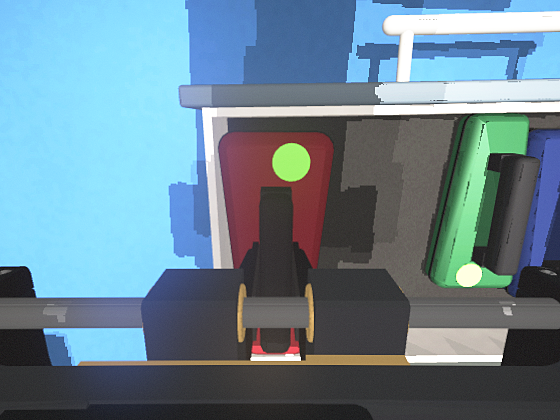

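```bash
python3 - <<'E'
from h import *
im=cv2.imread('pics/w6.png'); 
for r in (150,180,210): print(r,[int(v) for v in im[r,196:240].mean(1)])
m=viewer.camera_model('wrist')
print(ray('wrist',[(210,130),(213,150),(216,180),(219,210)],.083,m).round(4))
C=np.array([.561,.194]); d=np.radians(2.4); x=np.array([np.cos(d),np.sin(d)]); y=np.array([-x[1],x[0]])
print((ray('wrist',[(213,150),(216,180),(219,210)],.083,m)[:,:2]-C)@np.c_[x,y])
E
```

```text
150 [203, 155, 160, 163, 161, 159, 161, 157, 167, 246, 255, 254, 253, 253, 253, 254, 255, 255, 170, 180, 184, 169, 111, 98, 101, 100, 101, 101, 102, 100, 102, 107, 105, 103, 102, 100, 100, 102, 99, 102, 101, 96, 99, 99]
180 [202, 187, 124, 131, 135, 131, 134, 132, 131, 129, 125, 181, 233, 225, 225, 225, 224, 225, 224, 204, 170, 173, 173, 176, 182, 165, 100, 88, 95, 93, 94, 93, 90, 94, 95, 100, 100, 95, 96, 94, 95, 94, 95, 95]
210 [129, 128, 130, 127, 130, 125, 128, 128, 128, 128, 126, 120, 116, 171, 232, 225, 223, 221, 223, 223, 225, 201, 166, 172, 174, 172, 172, 172, 179, 159, 76, 81, 87, 86, 85, 85, 86, 86, 89, 89, 91, 91, 87, 88]
[[0.4991 0.0152 0.083 ]
 [0.5109 0.0169 0.083 ]
 [0.5295 0.0186 0.083 ]
 [0.549  0.0205 0.083 ]]
[[-0.05747027 -0.17486369]
 [-0.03885154 -0.17389263]
 [-0.01926339 -0.17286298]]
```

The inner face of the right wall lies 174–175 mm right of my drawer centre, as expected, so maroon has about 5 mm of room. I'm lowering it.

Request:
jog_arm:
  targets:
    - [0,0,0,0,0,-0.025,0]
    - [0,0,0,0,0,-0.02,0]
    - [0,0,0,0,0,-0.011,0]
    - [0,0,0,0,0,-0.006,0]
    - [0,0,0,0,0,-0.003,0]
    - [0,0,0,0,0,-0.0015,0]
    - [0,0,0,0,0,0,0]

```text
t: 31.85
position: [0.5659, 0.0565, 0.0522]
ee_rot: [3.142, 0.001, -3.099]
wrist_force: [0.5, -0.1, -1.5]
width: 0.164
grip_force: 29.9
```

Request:
jog_arm:
  targets:
    - [0,0,0,0,0,-0.002,0]
    - [0,0,0,0,0,0,0]
    - [0,0,0,0,0,0,0.03]
    - [0,0,0,0,0,0,0.03]
    - [0,0,0,0,0,0.02,0.03]
    - [0,0,0,0,0,0.03,0.03]
    - [0,0,0,-0.004,0.03,0.02,0.04]
    - [0,0,0,-0.004,0.035,0,0.04]
    - [0,0,0,-0.004,0.035,0,0.04]
    - [0,0,0,-0.004,0.035,0,0.04]
    - [0,0,0,-0.001,0.026,0,0.04]
    - [0,0,0,0,0,0,0.04]
    - [0,0,0,0,0,-0.03,0.04]
    - [0,0,0,0,0,-0.025,0.04]
    - [0,0,0,0,0,-0.013,0.04]
    - [0,0,0,0,0,0,0.04]

```text
t: 33.45
position: [0.5481, 0.2167, 0.0504]
ee_rot: [-3.141, -0.003, -3.099]
wrist_force: [1.2, -0.2, -0.0]
width: 0.419
grip_force: 0.0
```

Request:
jog_arm:
  targets:
    - [0,0,0,0,0,0,0]
    - [0,0,0,0,0,0,0]
    - [0,0,0,0,0,0,0]
    - [0,0,0,0,0,0,0]
    - [0,0,0,0,0,0,0]
    - [0,0,0,0,0,0.006,0]
    - [0,0,0,0,0,0.006,0]
    - [0,0,0,0.006,0.002,0,0]
    - [0,0,0,0.005,0.0025,0,0]
    - [0,0,0,0,0,0,0]
    - [0,0,0,0,0,0,0]

```text
t: 34.55
position: [0.5594, 0.222, 0.0634]
ee_rot: [-3.141, -0.001, -3.098]
wrist_force: [-0.6, -0.3, -1.0]
width: 0.166
grip_force: 30.0
```

Request:
jog_arm:
  targets:
    - [0,0,0,0,-0.0005,-0.007,0]
    - [0,0,0,0,0,-0.004,0]
    - [0,0,0,0,0,-0.002,0]
    - [0,0,0,0,0,0,0]
    - [0,0,0,0,0,0,0.03]
    - [0,0,0,0,0,0,0.03]
    - [0,0,0,0,0,0,0.03]
    - [0,0,0,0,0,0.02,0.03]
    - [0,0,0,0,0,0.04,0.03]
    - [0,0,0,0,0,0.04,0.03]
    - [0,0,0,0,0,0,0.03]

```text
t: 35.65
position: [0.5615, 0.2221, 0.1554]
ee_rot: [3.14, 0.007, -3.098]
wrist_force: [0.8, -0.1, -0.0]
width: 0.314
grip_force: 0.0
```

```bash
python3 - <<'E'
from h import *
st(); viewer.get_image('wrist'); pose('wrist',['green','navy'])
E
```

```text
t 35.65 pos [0.5615 0.2221 0.1554] rot [ 179.9    0.4 -177.5] w 29.9 F [ 0.8 -0.1 -0. ] g 0.0 j [ 0.27  0.52  1.68  0.    0.93 -1.35]
green mid [0.558 0.22  0.049] 0.91 tail [0.489 0.22  0.037] 0.79 yaw 180 len 0.069
navy mid [0.56  0.273 0.049] 0.71 tail [0.63  0.279 0.032] 0.62 yaw 5 len 0.070
```

Request:
jog_arm:
  targets:
    - [0,0,-2,0.0029,-0.0371,0.03,0.05]
    - [0,0,-2,0.0029,-0.0371,0.03,0.05]
    - [0,0,-2,0.0029,-0.0371,0,0.05]
    - [0,0,-2,0.0029,-0.0371,0,0.05]
    - [0,0,-2,0.0029,-0.0371,0,0.05]
    - [0,0,-2,0.0029,-0.0371,0,0.05]
    - [0,0,-2,0.0029,-0.0371,0,0.05]
    - [0,0,-2,0.0029,-0.0371,0,0.05]
    - [0,0,-2,0.0029,-0.0371,0,0.05]
    - [0,0,-2,0.0029,-0.0371,0,0.05]
    - [0,0,-2,0.0029,-0.0371,0,0.05]
    - [0,0,-2,0.0029,-0.0371,0,0.05]
    - [0,0,-2,0.0029,-0.0371,0,0.05]
    - [0,0,-2,0.0029,-0.0371,0,0.05]
    - [0,0,0,0,0,0,0.05]

```text
t: 37.4
position: [0.5997, -0.3018, 0.2085]
ee_rot: [-3.141, -0.002, 2.691]
wrist_force: [-0.5, 1.1, 0.1]
width: 0.523
grip_force: 0.0
```

```bash
python3 - <<'E'
from h import *
st(); viewer.get_image('wrist'); pose('wrist',['tan']); viewer.get_image('top'); pose('top',['maroon','green','navy','yellow','grey'])
E
```

```text
t 37.4 pos [ 0.5997 -0.3018  0.2085] rot [-1.800e+02 -1.000e-01  1.542e+02] w 49.7 F [-0.5  1.1  0.1] g 0.0 j [-0.56  0.56  1.44 -0.    1.14 -1.68]
tan mid [ 0.594 -0.3    0.029] 0.68 tail [ 0.661 -0.33   0.01 ] 0.84 yaw -24 len 0.073
maroon mid [0.569 0.056 0.048] 0.89 tail [0.637 0.052 0.031] 0.93 yaw -4 len 0.069
green mid [0.558 0.22  0.047] 0.71 tail [0.491 0.221 0.03 ] 0.76 yaw 179 len 0.067
navy mid [0.558 0.276 0.05 ] 0.89 tail [0.625 0.278 0.03 ] 0.63 yaw 1 len 0.067
yellow mid [0.558 0.331 0.045] 0.73 tail [0.489 0.328 0.031] 0.80 yaw -178 len 0.069
grey mid [0.567 0.194 0.019] 0.31 tail [ 0.447 -0.503  0.012] 0.83 yaw -100 len 0.707
```

Request:
jog_arm:
  targets:
    - [0,0,0.8,-0.002,0.002,-0.03,0.05]
    - [0,0,0,0,0,-0.045,0.05]
    - [0,0,0,0,0,-0.045,0.05]
    - [0,0,0,0,0,-0.03,0.05]
    - [0,0,0,0,0,-0.018,0.05]
    - [0,0,0,0,0,-0.008,0.05]
    - [0,0,0,0,0,0,0]
    - [0,0,0,0,0,0,0]
    - [0,0,0,0,0,0,0]
    - [0,0,0,0,0,0,0]
    - [0,0,0,0,0,0,0]
    - [0,0,0,0,0,0,0]

```text
t: 39.3
position: [0.5984, -0.2962, 0.0355]
ee_rot: [-3.141, 0.001, 2.71]
wrist_force: [-2.1, -1.0, 4.8]
width: 0.164
grip_force: 30.0
```

Request:
jog_arm:
  targets:
    - [0,0,0,0,0,0.02,0]
    - [0,0,0,0,0,0.04,0]
    - [0,0,0,0,0,0.04,0]
    - [0,0,2.085,-0.0028,0.0356,0.026,0]
    - [0,0,2.085,-0.0028,0.0356,0,0]
    - [0,0,2.085,-0.0028,0.0356,0,0]
    - [0,0,2.085,-0.0028,0.0356,0,0]
    - [0,0,2.085,-0.0028,0.0356,0,0]
    - [0,0,2.085,-0.0028,0.0356,0,0]
    - [0,0,2.085,-0.0028,0.0356,0,0]
    - [0,0,2.085,-0.0028,0.0356,0,0]
    - [0,0,2.085,-0.0028,0.0356,0,0]
    - [0,0,2.085,-0.0028,0.0356,0,0]
    - [0,0,2.085,-0.0028,0.0356,0,0]
    - [0,0,2.085,-0.0028,0.0356,0,0]
    - [0,0,2.085,-0.0028,0.0356,0,0]
    - [0,0,0,0,0,0,0]
    - [0,0,0,0,0,-0.02,0]
    - [0,0,0,0,0,-0.02,0]
    - [0,0,0,0,0,0,0]

```text
t: 41.3
position: [0.5606, 0.1663, 0.1187]
ee_rot: [-3.141, -0.004, -3.101]
wrist_force: [-0.5, 0.1, -1.3]
width: 0.169
grip_force: 30.0
```

```bash
python3 - <<'E'
from h import *
st(); pic('wrist','w7'); pose('wrist',['tan','green','maroon','navy'])
E
```

```text
t 41.3 pos [0.5606 0.1663 0.1187] rot [-180.    -0.2 -177.6] w 16.1 F [-0.5  0.1 -1.3] g 30.0 j [ 0.18  0.55  1.76  0.    0.84 -1.44]
tan mid [0.559 0.168 0.114] 0.70
green none
maroon mid [0.571 0.054 0.05 ] 0.78 tail [0.636 0.061 0.035] 0.92 yaw 6 len 0.065
navy mid [0.559 0.278 0.05 ] 0.89 tail [0.632 0.281 0.034] 0.96 yaw 3 len 0.074
```

View pics/w7.png

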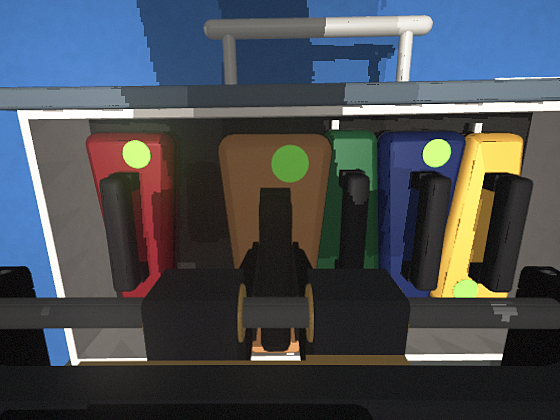

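The row is regular and tan hangs true between green and the empty slot. I'm lowering it.

Request:
jog_arm:
  targets:
    - [0,0,0,0,0,-0.025,0]
    - [0,0,0,0,0,-0.02,0]
    - [0,0,0,0,0,-0.01,0]
    - [0,0,0,0,0,-0.006,0]
    - [0,0,0,0,0,-0.004,0]
    - [0,0,0,0,0,-0.002,0]
    - [0,0,0,0,0,0,0]

```text
t: 42.45
position: [0.562, 0.1669, 0.0541]
ee_rot: [3.141, 0.001, -3.1]
wrist_force: [-0.7, 0.5, -1.5]
width: 0.165
grip_force: 30.0
```

Request:
jog_arm:
  targets:
    - [0,0,0,0,0,-0.001,0]
    - [0,0,0,0,0,0,0]
    - [0,0,0,0,0,0,0.03]
    - [0,0,0,0,0,0,0.03]
    - [0,0,0,0,0,0,0.03]
    - [0,0,0,0,0,0.02,0.03]
    - [0,0,0,0,0,0.04,0.03]
    - [0,0,0,0,0,0.05,0.03]
    - [0,0,0,0,0,0.05,0.03]

```text
t: 43.35
position: [0.5614, 0.1668, 0.2144]
ee_rot: [-3.142, -0.001, -3.1]
wrist_force: [0.3, -0.0, 0.0]
width: 0.315
grip_force: 0.0
```

Request:
jog_arm:
  targets:
    - [0,0,-7.77,-0.0028,-0.0318,0,0.05]
    - [0,0,-7.77,-0.0028,-0.0318,0,0.05]
    - [0,0,-7.77,-0.0028,-0.0318,0,0.05]
    - [0,0,-7.77,-0.0028,-0.0318,0,0.05]
    - [0,0,-7.77,-0.0028,-0.0318,0,0.05]
    - [0,0,-7.77,-0.0028,-0.0318,0,0.05]
    - [0,0,-7.77,-0.0028,-0.0318,0,0.05]
    - [0,0,-7.77,-0.0028,-0.0318,0,0.05]
    - [0,0,-7.77,-0.0028,-0.0318,0,0.05]
    - [0,0,-7.77,-0.0028,-0.0318,0,0.05]
    - [0,0,-7.77,-0.0028,-0.0318,0,0.05]
    - [0,0,-7.77,-0.0028,-0.0318,0,0.05]
    - [0,0,-7.77,-0.0028,-0.0318,0,0.05]
    - [0,0,-7.77,-0.0028,-0.0318,0,0.05]
    - [0,0,-7.77,-0.0028,-0.0318,0,0.05]
    - [0,0,-7.77,-0.0028,-0.0318,0,0.05]
    - [0,0,-7.77,-0.0028,-0.0318,0,0.05]
    - [0,0,-7.77,-0.0028,-0.0318,0,0.05]
    - [0,0,-7.77,-0.0028,-0.0318,0,0.05]
    - [0,0,-7.77,-0.0028,-0.0318,0,0.05]

```text
t: 45.35
position: [0.5055, -0.4704, 0.2128]
ee_rot: [3.142, -0.0, 0.465]
wrist_force: [-0.2, 0.2, -0.1]
width: 0.527
grip_force: 0.0
```

```bash
python3 - <<'E'
from h import *
st(); viewer.get_image('wrist'); pose('wrist',['grey']); viewer.get_image('top'); pose('top',['maroon','tan','green','navy','yellow','grey'])
E
```

```text
t 45.35 pos [ 0.5055 -0.4704  0.2128] rot [180.   -0.   26.6] w 50.1 F [-0.2  0.2 -0.1] g 0.0 j [-0.84  0.59  1.38  0.    1.17  0.26]
grey mid [ 0.507 -0.472  0.034] 0.66 tail [ 0.444 -0.496  0.012] 0.81 yaw -159 len 0.068
maroon mid [0.567 0.053 0.046] 0.83 tail [0.638 0.056 0.033] 0.71 yaw 3 len 0.071
tan mid [0.566 0.168 0.049] 0.61 tail [0.633 0.168 0.03 ] 0.67 yaw 0 len 0.067
green mid [0.557 0.221 0.05 ] 0.60 tail [0.49  0.22  0.028] 0.78 yaw -179 len 0.067
navy mid [0.563 0.169 0.049] 0.66 tail [0.623 0.276 0.03 ] 0.80 yaw 61 len 0.123
yellow mid [0.559 0.33  0.044] 0.69 tail [0.49  0.326 0.032] 0.62 yaw -177 len 0.069
grey mid [ 0.508 -0.471  0.026] 0.55
```

Request:
jog_arm:
  targets:
    - [0,0,0,0.001,0,-0.03,0.05]
    - [0,0,0,0,0,-0.045,0.05]
    - [0,0,0,0,0,-0.045,0.05]
    - [0,0,0,0,0,-0.03,0.05]
    - [0,0,0,0,0,-0.02,0.05]
    - [0,0,0,0,0,-0.01,0.05]
    - [0,0,0,0,0,0,0]
    - [0,0,0,0,0,0,0]
    - [0,0,0,0,0,0,0]
    - [0,0,0,0,0,0,0]
    - [0,0,0,0,0,0,0]
    - [0,0,0,0,0,0,0]

```text
t: 47.35
position: [0.5071, -0.4693, 0.0334]
ee_rot: [3.14, -0.0, 0.471]
wrist_force: [2.0, -0.4, 2.7]
width: 0.163
grip_force: 30.0
```

Request:
jog_arm:
  targets:
    - [0,0,0,0,0,0.02,0]
    - [0,0,0,0,0,0.04,0]
    - [0,0,0,0,0,0.04,0]
    - [0,0,-1.64,0.0038,0.0387,0.026,0]
    - [0,0,-1.64,0.0038,0.0387,0,0]
    - [0,0,-1.64,0.0038,0.0387,0,0]
    - [0,0,-1.64,0.0038,0.0387,0,0]
    - [0,0,-1.64,0.0038,0.0387,0,0]
    - [0,0,-1.64,0.0038,0.0387,0,0]
    - [0,0,-1.64,0.0038,0.0387,0,0]
    - [0,0,-1.64,0.0038,0.0387,0,0]
    - [0,0,-1.64,0.0038,0.0387,0,0]
    - [0,0,-1.64,0.0038,0.0387,0,0]
    - [0,0,-1.64,0.0038,0.0387,0,0]
    - [0,0,-1.64,0.0038,0.0387,0,0]
    - [0,0,-1.64,0.0038,0.0387,0,0]
    - [0,0,-1.64,0.0038,0.0387,0,0]
    - [0,0,-1.64,0.0038,0.0387,0,0]
    - [0,0,0,0,0,0,0]
    - [0,0,0,0,0,0,0]

```text
t: 49.35
position: [0.5633, 0.1121, 0.1585]
ee_rot: [3.141, 0.001, 0.044]
wrist_force: [0.4, 0.3, -1.8]
width: 0.168
grip_force: 30.0
```

```bash
python3 - <<'E'
from h import *
st(); pic('wrist','w8'); pose('wrist',['grey','tan','maroon'])
viewer.get_image('top'); pose('top',['maroon','tan','green','navy','yellow'])
E
```

```text
t 49.35 pos [0.5633 0.1121 0.1585] rot [1.8e+02 1.0e-01 2.5e+00] w 15.9 F [ 0.4  0.3 -1.8] g 30.0 j [ 0.08  0.48  1.75 -0.    0.91  1.61]
grey mid [0.561 0.112 0.157] 0.97 tail [0.497 0.108 0.141] 0.58 yaw -176 len 0.064
tan mid [0.563 0.167 0.048] 0.91 tail [0.632 0.168 0.03 ] 0.83 yaw 1 len 0.069
maroon mid [0.568 0.055 0.05 ] 0.87 tail [0.638 0.062 0.032] 0.98 yaw 6 len 0.071
maroon mid [0.566 0.056 0.05 ] 0.50
tan none
green mid [0.561 0.221 0.048] 0.75 tail [0.494 0.221 0.03 ] 0.48 yaw 180 len 0.067
navy mid [0.558 0.277 0.048] 0.67 tail [0.627 0.277 0.029] 0.92 yaw 0 len 0.069
yellow mid [0.558 0.332 0.041] 0.96 tail [0.491 0.326 0.03 ] 0.74 yaw -176 len 0.067
```

View pics/w8.png

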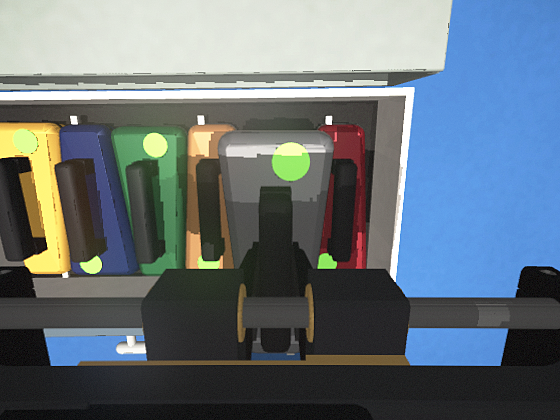

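The other five stand parallel and alternating, and grey hangs over its gap between tan and maroon. I'm lowering it gently.

Request:
jog_arm:
  targets:
    - [0,0,0,0,0,-0.025,0]
    - [0,0,0,0,0,-0.025,0]
    - [0,0,0,0,0,-0.01,0]
    - [0,0,0,0,0,-0.01,0]
    - [0,0,0,0,0,-0.01,0]
    - [0,0,0,0,0,-0.01,0]
    - [0,0,0,0,0,-0.008,0]
    - [0,0,0,0,0,-0.005,0]
    - [0,0,0,0,0,-0.003,0]
    - [0,0,0,0,0,-0.001,0]
    - [0,0,0,0,0,0,0]

```text
t: 51.35
position: [0.5639, 0.1114, 0.0519]
ee_rot: [3.142, -0.0, 0.041]
wrist_force: [-0.4, 0.2, -1.5]
width: 0.168
grip_force: 30.0
```

Request:
jog_arm:
  targets:
    - [0,0,0,0,0,-0.001,0]
    - [0,0,0,0,0,0,0]
    - [0,0,0,0,0,0,0.03]
    - [0,0,0,0,0,0,0.03]
    - [0,0,0,0,0,0,0.03]
    - [0,0,0,0,0,0.02,0.03]
    - [0,0,0,0,0,0.04,0.03]
    - [0,0,0,0,0,0.04,0.03]
    - [0,0,8.2,-0.01,0,0.02,0.03]
    - [0,0,8.2,-0.01,0,0.02,0.03]
    - [0,0,8.2,-0.01,0,0.02,0.03]
    - [0,0,8.2,-0.01,0,0.02,0.03]
    - [0,0,8.2,-0.01,0,0.02,0.03]
    - [0,0,8.2,-0.01,0,0.02,0.03]
    - [0,0,8.2,-0.01,0,0.02,0.03]
    - [0,0,8.2,-0.01,0,0.02,0.03]
    - [0,0,8.2,-0.01,0,0.02,0.03]
    - [0,0,8.2,0,0,0.02,0.03]
    - [0,0,8.0,0,0,0,0.03]
    - [0,0,0,0,0,0,0.03]

```text
t: 53.35
position: [0.4737, 0.1114, 0.3513]
ee_rot: [3.14, -0.0, 1.614]
wrist_force: [0.3, -0.2, -1.6]
width: 0.317
grip_force: 0.0
```

```bash
python3 - <<'E'
from h import *
st(); pic('wrist','w9'); pose('wrist',['grey','tan','maroon','green','navy','yellow']); sp('wrist',['drawer_in','drawer_handle'],False)
E
```

```text
t 53.35 pos [0.4737 0.1114 0.3513] rot [179.9  -0.   92.5] w 30.1 F [ 0.3 -0.2 -1.6] g 0.0 j [ 0.1   0.17  1.68 -0.    1.3   0.05]
grey mid [0.562 0.113 0.049] 0.73 tail [0.494 0.108 0.031] 0.97 yaw -176 len 0.069
tan mid [0.559 0.167 0.047] 0.77 tail [0.629 0.17  0.031] 0.85 yaw 3 len 0.070
maroon mid [0.571 0.055 0.051] 0.88 tail [0.634 0.062 0.034] 0.91 yaw 6 len 0.064
green mid [0.558 0.219 0.049] 0.91 tail [0.489 0.217 0.033] 0.88 yaw -179 len 0.068
navy none
yellow mid [0.553 0.328 0.047] 0.82 tail [0.488 0.328 0.032] 0.61 yaw 179 len 0.065
wrist drawer_in []
wrist drawer_handle [([0.424, 0.188, 0.062], 0.9), ([0.633, 0.168, 0.029], 0.21)]
```

View pics/w9.png

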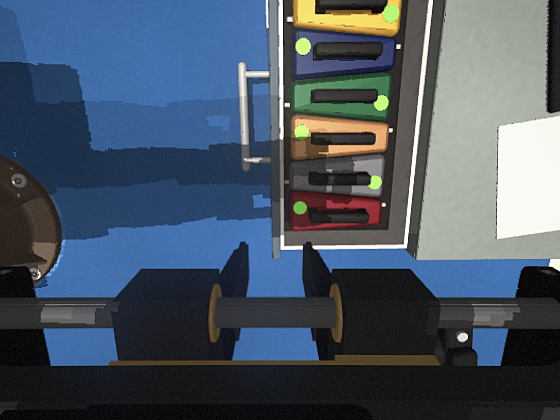

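The picture shows all six in one close alternating row: stickers at (390,13), (303,46), (381,102), (302,131), (375,182), (300,208). The bar is at (244,115). I'm gripping it to shut the drawer.

Request:
jog_arm:
  targets:
    - [0,0,0,-0.017,0.025,0,0.03]
    - [0,0,0,-0.017,0.025,0,0.03]
    - [0,0,0,-0.016,0.025,-0.02,0.03]
    - [0,0,0,0,0,-0.045,0.03]
    - [0,0,0,0,0,-0.045,0.03]
    - [0,0,0,0,0,-0.045,0.03]
    - [0,0,0,0,0,-0.045,0.03]
    - [0,0,0,0,0,-0.045,0.03]
    - [0,0,0,0,0,-0.035,0.03]
    - [0,0,0,0,0,-0.02,0.03]
    - [0,0,0,0,0,-0.008,0.03]
    - [0,0,0,0,0,0,0.03]
    - [0,0,0,0,0,0,0]
    - [0,0,0,0,0,0,0]
    - [0,0,0,0,0,0,0]
    - [0,0,0,0,0,0,0]
  newtons: 25

```text
t: 55.7
position: [0.4268, 0.1868, 0.044]
ee_rot: [3.134, -0.001, 1.612]
wrist_force: [10.1, -1.7, -2.5]
width: 0.107
grip_force: 24.9
```

Request:
jog_arm:
  targets:
    - [0,0,0,0.003,0.0001,0,0]
    - [0,0,0,0.004,0.0002,0,0]
    - [0,0,0,0.006,0.0002,0,0]
    - [0,0,0,0.008,0.0003,0,0]
    - [0,0,0,0.01,0.0004,0,0]
    - [0,0,0,0.011,0.0005,0,0]
    - [0,0,0,0.011,0.0005,0,0]
    - [0,0,0,0.011,0.0005,0,0]
    - [0,0,0,0.011,0.0005,0,0]
    - [0,0,0,0.011,0.0005,0,0]
    - [0,0,0,0.011,0.0005,0,0]
    - [0,0,0,0.011,0.0005,0,0]
    - [0,0,0,0.011,0.0005,0,0]
    - [0,0,0,0.011,0.0005,0,0]
    - [0,0,0,0.011,0.0005,0,0]
    - [0,0,0,0.01,0.0004,0,0]
    - [0,0,0,0.008,0.0003,0,0]
    - [0,0,0,0.006,0.0003,0,0]
    - [0,0,0,0.005,0.0002,0,0]
    - [0,0,0,0.003,0.0001,0,0]

```text
t: 57.7
position: [0.597, 0.1962, 0.044]
ee_rot: [3.14, -0.003, 1.612]
wrist_force: [-3.2, 15.7, 4.4]
width: 0.109
grip_force: 24.9
```

Request:
jog_arm:
  targets:
    - [0,0,0,0.003,0.0001,0,0]
    - [0,0,0,0.003,0.0001,0,0]
    - [0,0,0,0.002,0.0001,0,0]
    - [0,0,0,0.002,0.0001,0,0]
    - [0,0,0,0.002,0.0001,0,0]
    - [0,0,0,0.002,0.0001,0,0]
    - [0,0,0,0,0,0,0]

```text
t: 58.4
position: [0.611, 0.1969, 0.044]
ee_rot: [3.14, -0.003, 1.612]
wrist_force: [-1.1, 15.5, 1.8]
width: 0.103
grip_force: 24.9
```

Request:
jog_arm:
  targets:
    - [0,0,0,0.001,0.003,0,0]
    - [0,0,0,0.001,0.002,0,0]
    - [0,0,0,0.001,0,0,0]
    - [0,0,0,0.001,0,0,0]
    - [0,0,0,0.001,0,0,0]
    - [0,0,0,0,0,0,0]

```text
t: 59.0
position: [0.6161, 0.1975, 0.044]
ee_rot: [3.141, 0.002, 1.612]
wrist_force: [-0.3, -14.2, 6.2]
width: 0.11
grip_force: 24.9
```

Request:
jog_arm:
  targets:
    - [0,0,0,0.001,-0.002,0,0]
    - [0,0,0,0.001,0,0,0]
    - [0,0,0,0.001,0,0,0]
    - [0,0,0,0,0,0,0]

```text
t: 59.4
position: [0.6165, 0.1974, 0.0439]
ee_rot: [-3.137, 0.001, 1.613]
wrist_force: [-13.1, -0.7, 13.2]
width: 0.11
grip_force: 24.9
```

Request:
jog_arm:
  targets:
    - [0,0,0,0.001,0,0,0]
    - [0,0,0,0.001,0,0,0]
    - [0,0,0,0,0,0,0]

```text
t: 59.7
position: [0.6164, 0.1974, 0.0438]
ee_rot: [-3.132, 0.001, 1.613]
wrist_force: [-22.5, -1.0, 18.2]
width: 0.108
grip_force: 25.0
```

The drawer is against its stop after 0.190 m of travel. I'm relaxing, letting go and backing off.

Request:
jog_arm:
  targets:
    - [0,0,0,-0.002,0,-0.001,0]
    - [0,0,0,-0.002,0,0,0]
    - [0,0,0,0,0,0,0.03]
    - [0,0,0,0,0,0,0.03]
    - [0,0,0,0,0,0,0.03]
    - [0,0,0,0,0,0.02,0.03]
    - [0,0,0,0,0,0.045,0.03]
    - [0,0,0,0,0,0.045,0.03]
    - [0,0,0,0,0,0.045,0.03]
    - [0,0,0,-0.02,-0.02,0.045,0.03]
    - [0,0,0,-0.02,-0.02,0.03,0.03]
    - [0,0,0,-0.02,-0.02,0.03,0.03]
    - [0,0,0,0,0,0,0.03]

```text
t: 61.0
position: [0.5574, 0.1373, 0.3036]
ee_rot: [3.135, -0.0, 1.611]
wrist_force: [0.8, -0.3, 0.2]
width: 0.315
grip_force: 0.0
```

```bash
python3 - <<'E'
from h import *
st(); pic('wrist','w10'); sp('wrist',['drawer_handle'],False); sp('top',['drawer_handle','wallet'])
E
```

```text
t 61.0 pos [0.5574 0.1373 0.3036] rot [179.6  -0.   92.3] w 30.0 F [ 0.8 -0.3  0.2] g 0.0 j [ 0.13  0.34  1.57 -0.    1.23  0.09]
wrist drawer_handle []
top drawer_handle []
top wallet [([0.527, 0.524, 0.0], 0.64)]
```

View pics/w10.png

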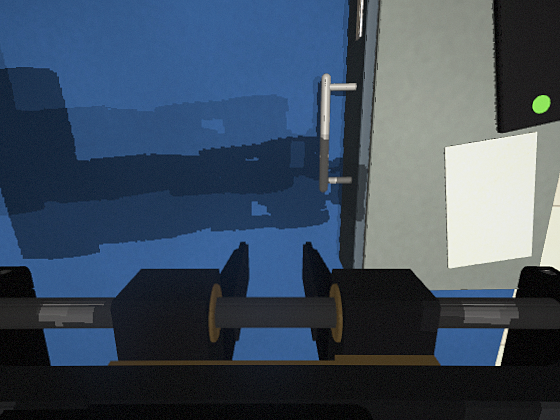

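The drawer is flush: the white rim sliver seen at the start is gone, and the bar at (325,130) is free of the gripper.

```bash
python3 -c "
from plant import job
print(job.sign_off())"
```

```text
the job is handed in; nothing more can be done
None
```

I've handed the job in: all six cases lie in one close row front to back, alternately head to tail, in the drawer, which is fully shut; I never touched the camera or wallet.

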